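# Press the meat mallet into its fitted drawer insert

## Robot

A 6-joint arm with a two-finger parallel gripper is mounted at the origin on a cart in front of the work surface, level with it; the furniture and walls round the work are solid. World frame = base frame: x ahead of the robot, y to its left, z up, the work surface at z = 0. Lengths are in m, angles in rad, forces in N, time in s.
With the tool pointing down it reaches from about 0.25 to 0.775 m from the base axis. Payload 8.9 kg.
Tool frame: the origin (TCP) lies on the mounting face of the last link; the fingertips stand 173 mm ahead of it and the grasp point (between the pads) lies 155 mm ahead of it; z points along the fingers, y is the line along which they close (so a half turn about z gives the same grasp; the last joint's range is limited). The gripper opens to 85 mm and grips with 20 to 120 N. Pads are 22 mm wide; open, the fingers measure 114 mm over their backs; the gripper's body (76 mm by 85 mm) begins 54 mm behind the grasp point. The pads swing forward as they close: fully open they stand 13 mm farther back than shut.
Start: joints at [-1.309, 0.291, -0.153, 1.127, 0, 1.431], TCP at [0.205, -0.483, 0.405] pointing down, gripper open.
Joint ranges: [-2.52, 2.52], [-0.91, 1.74], [-1.3, 1.37], [-1.96, 2.02], [-1.52, 1.47], [-3.14, 3.14]. Speed limits (rad/s): [2.22, 2.22, 2.79, 3.14, 3.14, 3.14].

## Interface

Orientations are given as a unit quaternion [w, x, y, z].
In Python, from cell import r gives the robot as it stands. The module is installed in compiled form; this text tells all that it offers.
- The arm moves only by the tool jog_arm, never from a script. Its argument "targets" is a list of rows, each an object of numbers: "x", "y", "z": the shift along the tool's x, y, z in cm; "ax", "ay", "az": the turn, a rotation vector about the tool's x, y, z in degrees; "gripper": the opening, from 0 (shut) to 1 (fully open). In form: [{"x": .., "y": .., "z": .., "ax": .., "ay": .., "az": .., "gripper": ..}, ...]. A call has 1 to 12 rows; each row shifts and turns the commanded pose from where the row before left it, along the tool's axes as they then stand; what a row does not reach is not made up. A row lasts 1/8 s, in which the tool goes at most 62.5 mm and 10.7 degrees, less where a joint would pass 70% of its speed; a pose out of reach is approached as far as the arm can. A call is refused whole if a number of a shift passes 6.25 or a number of a turn 10.7, either way. A call with a gripper value outside its range is refused whole. The fingers move at their own pace and stop on an object; "grip_force" is the grip in N (left out, the last holds). Time passes only in rows, so rows that do not move let the fingers close. It gives the time, the measured TCP pose, the force, the opening and the grip force at its end, in the units of the state.
- r.observe(): the state, without advancing time (a new reading comes with each control period).
- r.read_camera(name): name is "side" or "top"; returns (picture, depth): 384x512x3 uint8, red, green, blue; 384x512 float32, m along the optical axis (not along the pixel's ray), 0 where there is no reading.
- r.camera_params(name): a dict with "mtx" (3x3 intrinsics, pixels), "origin" and "rotation" of the camera in the world. Camera axes: x right, y down, z forward; pixel columns grow to the right and rows downward; lengths in m; the calibration is good to about 2 mm. A picture is of the moment at which its call begins. camera_params takes no time and is no camera call.
- r.job_done(): hands the job in; it is judged then, once.
The state is a dict: "time_s": time; "q": joint angles; "joint_vel": joint speeds; "joint_torque": joint torques, N m; "eef_pos": TCP position; "tcp_rot": TCP orientation; "ft_force": force on the tool from outside, world axes, zero at the start; "torque": the same for the moment, N m; "grip_width": finger opening in m; "grip_force": force on a finger pad.
Only numpy, scipy, OpenCV 4.12 (cv2) and the standard library are available. Lean on these libraries where they do the work, as an engineer would, in place of code of your own. Each camera call takes 0.05 s, during which the arm holds its last target. There are 200 camera calls.

## Task

Put the meat mallet away: lift it out of the drip tray, lay it flat on the bare worktop and let go of it, then take it up again by its handle, fit it into the T-shaped cutout of the wooden insert and press both its head and its handle fully home against the sprung pads. Leave it there and do not disturb the other things on the worktop.

Things in the scene. Friction and masses are not known exactly. Their poses are not given: they have to be found in the camera images.
- mallet: T-shaped meat mallet, 148 mm long, 0.25 kg, lying flat, either side up alike. Metal head: 56 mm between the studded striking faces (y), 38 mm along the handle (x), 30 mm thick (z). Wooden handle 24 mm wide, 26 mm thick, 110 mm long, from the middle of the head's rear side to -x, 2 mm inside the head's top and underside. Origin: middle of the head's underside. Starts in the drip tray.
- mallet_head (a point): Centre of the mallet's head (mid-thickness, 15 mm above its underside); axes as the mallet's. The centre of mass lies about 26 mm from here toward the handle.
- mallet_grip (a point): Point on the centre line of the handle, 50 mm behind the centre of the head; the place that lies in the finger notch when the mallet is home.
- mallet_butt (a point): Point on the centre line of the handle, 124 mm behind the centre of the head, 5 mm before the handle's end.
- drip_tray: Steel drip tray, fixed, 190 x 120 mm (x, y), plate 6 mm thick; origin: centre of its underside. Two rails along x, 32 mm apart inside, 6 mm thick, and a stop across their -x end rise to 46 mm above the worktop. The handle lies between and below them, out of fingers' reach; the rails end 7 to 13 mm from the head, which lies free at the +x end.
- case_insert: Wooden drawer insert, fixed, 200 x 150 x 36 mm (x, y, z); origin: centre of its underside. T-shaped cutout for the mallet along its x at y = -22 mm, head end at +x; at y = +50 mm a long cutout already holds a peeler (fixed). Cutout floor 8 mm above the worktop under the head, 10 mm under the handle. Head recess 59 mm wide, 41 mm long; handle channel 30 mm wide; 3 mm bevels on top.
- seat_head (a point): Where point mallet_head is when the mallet is home: in the head's recess, 23 mm above the worktop. Its axes are the insert's: x from handle to head, z up.
- seat_butt (a point): Where point mallet_butt is when the mallet is home, 124 mm from seat_head, 23 mm above the worktop. When home, the head's top stands 2 mm above the insert and the handle's top level with it.
- notch (a point): Middle of the finger notch, on the cutout's centre line at the level of the insert's top (36 mm above the worktop), 50 mm from seat_head. The notch crosses the handle's channel: 40 mm along the handle, 90 mm across it, floor 8 mm above the worktop.
- pads_head (a point): Point midway between two sprung rubber pads in the side walls of the head's recess, 20 mm above the worktop. Each stands 2 mm in the mallet's way: unpressed, the head rests on them some 19 mm too high; it takes roughly 8 to 15 N down on the head to seat it, and friction then holds it. Its last 3 mm come only as the handle's end goes down too.
- pads_butt (a point): Point midway between two like pads in the handle's channel, 112 mm from seat_head, 20 mm above the worktop: the handle's end also rests some 17 mm too high on them until pressed down with roughly 8 to 12 N.
- lemon_a: Lemon, 71 x 53 x 51 mm; bystander. Origin under its middle.
- garlic: Garlic bulb, 56 mm; bystander. Origin under its middle.
- teaspoon: Teaspoon, 139 x 28 x 13 mm, lying across the middle of the worktop; bystander. Origin under its middle. The worktop on the robot's side of it, between tray and insert, is bare (about 200 mm square). Lemon and garlic lie beyond it.
- pinch_bowl: Small white bowl, 100 mm wide, 46 mm tall; bystander. Origin under its middle. Wall cabinets hang 0.46 m above the rear of the worktop, nearest at the left corner beyond this bowl and the glass: draw a raised arm in before swinging it past.
- tumbler_a: Drinking glass, 80 mm wide, 91 mm tall; bystander. Origin under its middle.
- salt_shaker: Glass salt shaker, 44 mm wide, 90 mm tall; bystander. Origin under its middle.
- jam_jar: Jam jar, 71 mm wide, 110 mm tall; bystander. Origin under its middle.

How it is judged:
On the way, in this order (a step that is already met when the one before it is completed fails the run):
1. The mallet lies flat on the bare worktop, out of the tray, let go and still (height (world z) of mallet_head below 0.019 m and height (world z) of mallet_butt below 0.021 m and (angle between mallet's own z axis and vertical below 0.08 rad or angle between mallet's own z axis and vertical above 3.06 rad) and contact force between the fingers and mallet below 0.3 N and linear speed of mallet below 0.02 m/s), for 0.2 s.
2. The mallet is carried by its handle (height (world z) of mallet_head above 0.045 m and distance between the grasp point and mallet_head above 0.03 m and contact force between the fingers and mallet above 1 N), for 0.1 s.
At the end, for the whole second after the job is handed in: The mallet lies released and still in the T-shaped cutout, pressed home: its head's centre within 4 mm sideways and 3 mm in height of seat_head, the butt of its handle within 6 mm sideways and 4 mm in height of seat_butt (horizontal distance between mallet_head and seat_head below 0.004 m and horizontal distance between mallet_butt and seat_butt below 0.006 m and z of mallet_head in the frame of seat_head between -0.003 and 0.003 m and z of mallet_butt in the frame of seat_butt between -0.004 and 0.004 m and contact force between the fingers and mallet below 0.2 N and linear speed of mallet below 0.02 m/s and angular speed of mallet below 0.1 rad/s); the robot touches nothing.
It fails at once if a bystander is disturbed (moved more than 40 mm) (distance of any of lemon_a, garlic, teaspoon, pinch_bowl, tumbler_a, salt_shaker, jam_jar from where it was at the start of the episode above 0.04 m).
It also fails if it takes over 72 s, if anything falls off the work surface, if the arm or the gripper's body presses on something with over 40 N, if the wrist force passes 120 N, or if a joint passes its speed limit or range.

## Working session

There is one attempt and no reset: what is moved stays moved. The work goes in short steps, Python scripts to look and compute and a tool call to move; the robot and the scene stay as the last step left them, time stands still between calls to the robot, and variables do not carry over. Pictures are saved under pics/ and viewed, at most 10 in all, crops included, and the job is handed in when it is done.

Besides the shell and the picture viewer there is one more tool, called in YAML: its name, and indented under it one key for each argument. jog_arm: Moves the arm, as the interface text tells. Its arguments: {"type":"object","properties":{"targets":{"type":"array"},"grip_force":{"type":"number"}},"required":["targets"]}

```bash
mkdir -p pics; cat > h.py <<'E'
import numpy as np, cv2
from cell import r
def look(n):
    im,d=r.read_camera(n); np.savez('pics/%s.npz'%n,im=im,d=d); return im,d
def cloud(n):
    f=np.load('pics/%s.npz'%n); d=f['d']; P=r.camera_params(n); K=np.array(P['mtx']);R=np.array(P['rotation']);o=np.array(P['origin'])
    v,u=np.mgrid[0:384,0:512]; c=np.stack([(u-K[0,2])/K[0,0]*d,(v-K[1,2])/K[1,1]*d,d],-1)
    return c@R.T+o,d
E
python3 - <<'E'
from h import *
for n in('top','side'):
    im,d=look(n); cv2.imwrite('pics/%s0.png'%n,cv2.resize(im[:,:,::-1],(768,576)))
    print(r.camera_params(n))
print(r.observe())
E
```

```text
{'mtx': array([[474.38051797,   0.        , 255.81062465],
       [  0.        , 474.38051797, 192.22955118],
       [  0.        ,   0.        ,   1.        ]]), 'origin': array([ 0.29458995, -0.00850598,  1.89011912]), 'rotation': array([-0.04401561,  0.70947449, -0.70204871,  0.04285064])}
{'mtx': array([[424.13657591,   0.        , 254.58590336],
       [  0.        , 424.13657591, 192.60720674],
       [  0.        ,   0.        ,   1.        ]]), 'origin': array([-0.1315668 , -1.1391753 ,  1.22220254]), 'rotation': array([-0.40050406,  0.88000597, -0.23451421,  0.10094094])}
{'time_s': 0.1, 'q': array([-1.30932500e+00,  2.91189517e-01, -1.54034231e-01,  1.12671053e+00,
        3.80533592e-05,  1.43148691e+00]), 'joint_vel': array([-8.41293091e-05, -1.73836986e-03,  1.21998596e-03,  3.25131400e-04,
       -1.35788813e-03,  1.36974546e-04]), 'joint_torque': array([ 1.21713856e-03, -5.37977350e+01,  3.31920004e+01,  9.37725854e-03,
       -2.21695459e-04, -1.89888851e-07]), 'eef_pos': array([ 0.2047766 , -0.48320934,  0.40421371]), 'tcp_rot': array([-5.69075947e-04,  9.79988792e-01,  1.99051862e-01, -1.57407685e-05]), 'ft_force': array([ 0.1919349 , -0.04651043, -0.04440049]), 'torque': array([ 0.00526792, -0.00699256, -0.00756033]), 'grip_force': 0.0, 'grip_width': 0.08534328919592729}
```

View pics/top0.png

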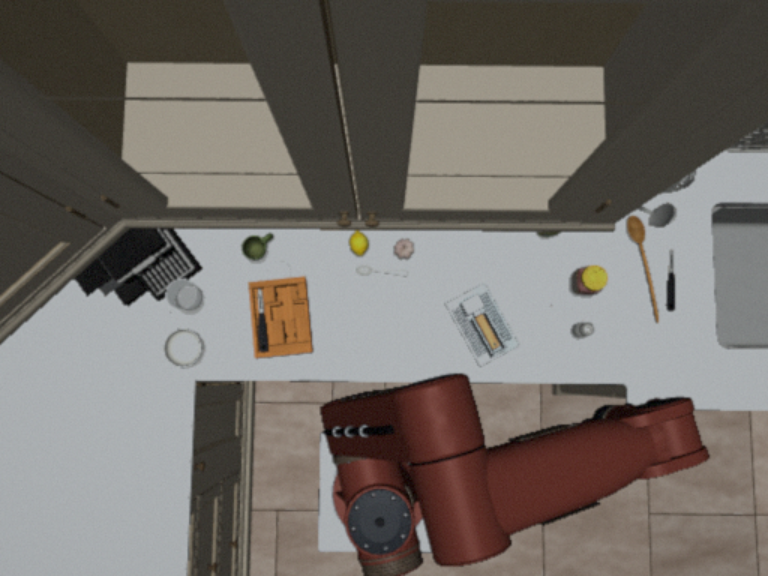

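View pics/side0.png

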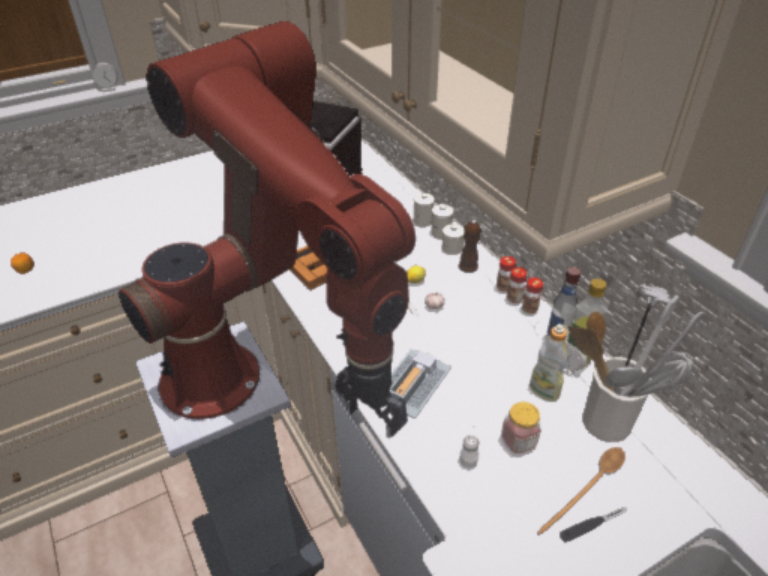

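The top view shows the tray at about (483,325), with the mallet head at (468,302) and the handle running to (490,340). The insert is at about (281,318), with the peeler on its left side. Next I'll enlarge both.

```bash
sed -i "s/R=np.array(P\['rotation'\])/R=Rot.from_quat(np.roll(P['rotation'],-1)).as_matrix()/; s/^from cell/from scipy.spatial.transform import Rotation as Rot\nfrom cell/" h.py
python3 - <<'E'
from h import *
im=np.load('pics/top.npz')['im'][:,:,::-1]
a=im[182:247,292:352];b=im[180:245,160:220]
f=lambda x:cv2.resize(x,None,fx=6.5,fy=6.5,interpolation=cv2.INTER_CUBIC)
cv2.imwrite('pics/crop0.png',np.hstack([f(a),f(b)]))
X,d=cloud('top')
for (u,v) in [(312,202),(318,210),(327,226),(340,240),(188,185),(250,230),(232,180)]: print(u,v,X[v,u].round(4))
E
```

```text
312 202 [ 0.4871 -0.2251  0.0378]
318 210 [ 0.4565 -0.2494  0.0304]
327 226 [ 0.3944 -0.2853  0.0238]
340 240 [ 0.3407 -0.3398  0.0007]
188 185 [0.5542 0.2686 0.0022]
250 230 [0.3763 0.0173 0.005 ]
232 180 [ 0.5772  0.0925 -0.0034]
```

View pics/crop0.png

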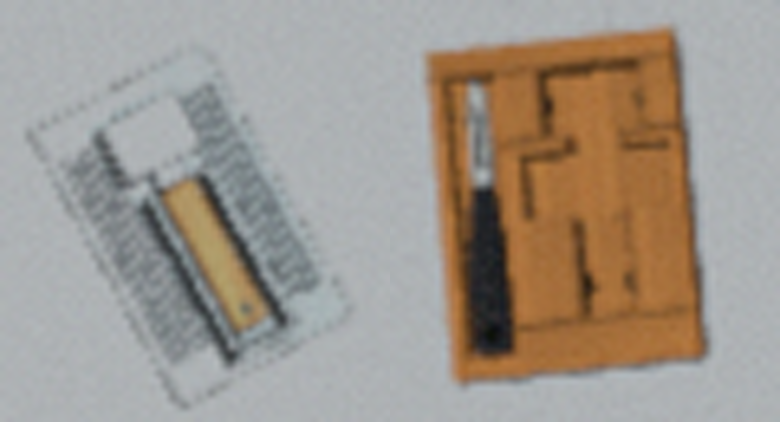

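The left crop shows tray corners at about (30,133), (200,42), (352,312) and (185,408), with the mallet head centred near (150,140). The right crop shows the insert with its head recess at the top, so insert +x points away from the robot. I'll fit the poses next.

```bash
cat >> h.py <<'E'
def cam(n):
    P=r.camera_params(n); return np.array(P['mtx']),Rot.from_quat(np.roll(P['rotation'],-1)).as_matrix(),np.array(P['origin'])
def ray(n,u,v,z):
    K,R,o=cam(n); w=R@np.linalg.solve(K,[u,v,1.]); return o+w*(z-o[2])/w[2]
def proj(n,p):
    K,R,o=cam(n); c=(np.atleast_2d(p)-o)@R@K.T; return c[:,:2]/c[:,2:]
def place(p,x,y,a):
    c,s=np.cos(a),np.sin(a); p=np.atleast_2d(p); return np.c_[x+c*p[:,0]-s*p[:,1],y+s*p[:,0]+c*p[:,1],p[:,2]]
def box(x0,x1,y0,y1,z0,z1): return np.array([[x,y,z] for x in(x0,x1) for y in(y0,y1) for z in(z0,z1)],float)
def sil(n,P,S=8):
    h=cv2.convexHull(proj(n,P).astype(np.float32))[:,0]
    m=np.zeros((384*S//1,512*S),np.uint8); cv2.fillConvexPoly(m,np.round(((h+.5)*S-.5)*16).astype(np.int32),255,shift=4)
    return cv2.resize(m,(512,384),interpolation=cv2.INTER_AREA)/255.
E
python3 - <<'E'
from h import *
from scipy.optimize import minimize
f=np.load('pics/top.npz'); im=f['im'].astype(float)
# tray corners
c=np.array([(30,133),(200,42),(352,312),(185,408)])/6.5+[292,182]-.42
T=np.array([ray('top',*p,.006) for p in c]); print(T.round(4), T.mean(0).round(4))
print('sides',[np.linalg.norm(T[i]-T[(i+1)%4]).round(4) for i in range(4)])
d=T[0]-T[3]+T[1]-T[2]; ya=np.arctan2(d[1],d[0]); print('tray yaw',np.degrees(ya))
print('head px',ray('top',151/6.5+292-.42,141/6.5+182-.42,.036))
g=ray('top',(243-0)/6.5+292-.42,320/6.5+182-.42,.034);h=ray('top',184/6.5+292-.42,190/6.5+182-.42,.034);print('handle far/near',g,h,np.degrees(np.arctan2(*(h-g)[1::-1])))
# insert
s=im[:,:,0]-im[:,:,2]; w=slice(172,252),slice(150,225)
obs=np.clip(s/70,0,1); 
m=(obs>.5).astype(np.uint8); mm=np.zeros_like(m); mm[w]=m[w]
k=cv2.morphologyEx(mm,cv2.MORPH_CLOSE,np.ones((15,15)))
er=cv2.erode(k,np.ones((3,3))); o2=np.where(er>0,1,obs)
B=box(-.1,.1,-.075,.075,0,.036)
cost=lambda q:np.sum((sil('top',place(B,*q[:2],q[2]))[w]-o2[w])**2)
q=minimize(cost,[.45,.19,.08],method='Nelder-Mead',options=dict(initial_simplex=[[.45,.19,.08],[.46,.19,.08],[.45,.2,.08],[.45,.19,.12]],xatol=1e-5)) 
print(q.x,q.fun,np.degrees(q.x[2]))
E
```

```text
[[ 0.4896 -0.1658  0.006 ]
 [ 0.547  -0.2705  0.006 ]
 [ 0.382  -0.3621  0.006 ]
 [ 0.3227 -0.2599  0.006 ]] [ 0.4353 -0.2646  0.006 ]
sides [np.float64(0.1195), np.float64(0.1888), np.float64(0.1181), np.float64(0.1916)]
tray yaw 29.22187978138812
head px [ 0.48238009 -0.23633936  0.036     ]
handle far/near [ 0.37517068 -0.29130902  0.034     ] [ 0.45307585 -0.25635948  0.034     ] 24.161784612168844
[0.44784564 0.26922488 0.11767335] 8.712268986025782 6.742186163335835
```

```bash
python3 - <<'E'
from h import *
I=[r.read_camera('top')[0].astype(float) for _ in range(4)]; im=np.mean(I,0)
np.save('pics/avg.npy',im)
s=(im[:,:,0]-im[:,:,2])
w=np.zeros_like(s); w[200:240,305:340]=np.clip(s[200:240,305:340]-15,0,60)
v,u=np.nonzero(w>5); W=w[v,u]; P=np.array([ray('top',a,b,.034)[:2] for a,b in zip(u,v)])
m=np.average(P,axis=0,weights=W); C=np.cov(P.T,aweights=W); e,V=np.linalg.eigh(C); d=V[:,1]*np.sign(V[0,1])
print('handle c',m,'yaw',np.degrees(np.arctan2(d[1],d[0])),'len',np.sqrt(e*12))
t=(P-m)@d; print(np.percentile(t,[0,3,97,100])); print('head guess from butt', m+d*(np.percentile(t,1)+.129), 'front', m+d*(t.max()+.019))
E
```

```text
handle c [ 0.41623548 -0.2738235 ] yaw 28.919373585537887 len [0.02268282 0.09182146]
[-0.0488086  -0.04573673  0.04231619  0.0467005 ]
head guess from butt [ 0.48732339 -0.2345495 ] front [ 0.4737432  -0.24205216]
```

```bash
cat >> h.py <<'E'
def go(x,y,z,deg):
    "tool-frame cm shift to TCP x,y,z and az turn deg to have tool x at yaw deg, tool down (az first)"
    s=r.observe(); R=Rot.from_quat(np.roll(s['tcp_rot'],-1)).as_matrix(); a=np.radians(deg)
    G=np.array([[np.cos(a),np.sin(a),0],[np.sin(a),-np.cos(a),0],[0,0,-1]])
    print('turn',np.degrees(Rot.from_matrix(R.T@G).as_rotvec()).round(2),'then shift cm',(G.T@(np.array([x,y,z])-s['eef_pos'])*100).round(2),'t',round(s['time_s'],2),'F',s['ft_force'].round(2),'w',round(s['grip_width'],4))
E
python3 -c "
from h import *
go(.48,-.238,.181,29)"
```

```text
turn [-0.02 -0.01 -6.04] then shift cm [35.96 -8.12 22.35] t 0.3 F [ 0.36  0.52 -0.15] w 0.0853
```

jog_arm:
  targets:
    - {"az": -6}
    - {"x": 4.5,"y": -1.0}
    - {"x": 4.5,"y": -1.0}
    - {"x": 4.5,"y": -1.0}
    - {"x": 4.5,"y": -1.0}
    - {"x": 4.5,"y": -1.0}
    - {"x": 4.5,"y": -1.0}
    - {"x": 4.5,"y": -1.0}
    - {"x": 4.5,"y": -1.1,"z": 4}
    - {"z": 5}
    - {"z": 3}
    - {"z": 0}
  grip_force: 80

```text
invalid input at $.targets[0]: expected keys x, y, z, ax, ay, az, gripper
```

```bash
python3 - <<'E'
from h import *
go(.48,-.238,.181,29)
im,d=look('side')
p=proj('side',[.485,-.2355,.03])[0]; print(p)
u,v=p.astype(int); cv2.imwrite('pics/s1.png',cv2.resize(im[v-50:v+40,u-60:u+60,::-1],None,fx=6,fy=6,interpolation=2))
E
```

```text
turn [-0.02 -0.01 -6.04] then shift cm [35.96 -8.12 22.35] t 0.3 F [ 0.36  0.52 -0.15] w 0.0853
[281.61335407 239.59551396]
```

View pics/s1.png

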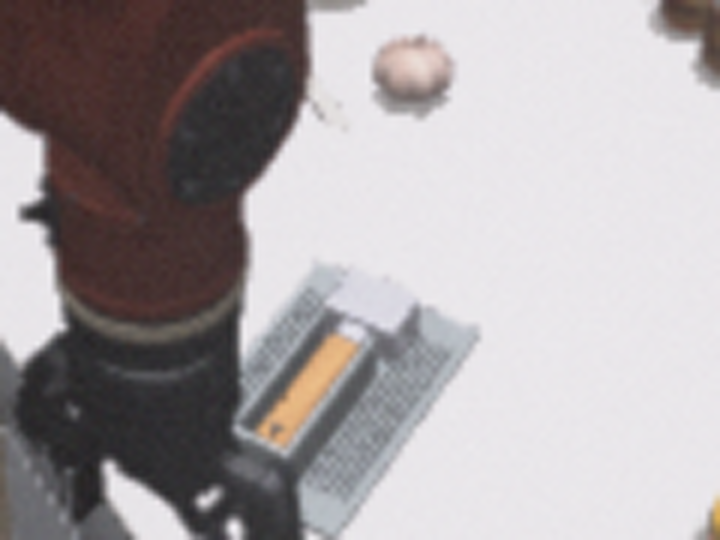

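The first move was refused because every key is required in each row. In the side view the head top is centred at crop (372,300), about pixel (283,239). My estimate projects to (281.6,239.6), so they agree.

jog_arm:
  targets:
    - {"x": 0,"y": 0,"z": 0,"ax": 0,"ay": 0,"az": -6,"gripper": 1}
    - {"x": 4.5,"y": -1,"z": 0,"ax": 0,"ay": 0,"az": 0,"gripper": 1}
    - {"x": 4.5,"y": -1,"z": 0,"ax": 0,"ay": 0,"az": 0,"gripper": 1}
    - {"x": 4.5,"y": -1,"z": 0,"ax": 0,"ay": 0,"az": 0,"gripper": 1}
    - {"x": 4.5,"y": -1,"z": 0,"ax": 0,"ay": 0,"az": 0,"gripper": 1}
    - {"x": 4.5,"y": -1,"z": 0,"ax": 0,"ay": 0,"az": 0,"gripper": 1}
    - {"x": 4.5,"y": -1,"z": 0,"ax": 0,"ay": 0,"az": 0,"gripper": 1}
    - {"x": 4.5,"y": -1,"z": 0,"ax": 0,"ay": 0,"az": 0,"gripper": 1}
    - {"x": 4.5,"y": -1.1,"z": 3,"ax": 0,"ay": 0,"az": 0,"gripper": 1}
    - {"x": 0,"y": 0,"z": 5,"ax": 0,"ay": 0,"az": 0,"gripper": 1}
    - {"x": 0,"y": 0,"z": 4,"ax": 0,"ay": 0,"az": 0,"gripper": 1}
    - {"x": 0,"y": 0,"z": 0,"ax": 0,"ay": 0,"az": 0,"gripper": 1}
  grip_force: 80

```text
time_s: 1.85
eef_pos: [0.4795, -0.2373, 0.2824]
tcp_rot: [-0.002, 0.968, 0.25, -0.002]
ft_force: [-0.1, 0.4, 1.2]
grip_width: 0.0856
grip_force: 0.0
```

```bash
python3 -c "
from h import *
go(.48,-.238,.181,29)"
```

```text
turn [-0.29  0.15 -0.02] then shift cm [1.000e-02 9.000e-02 1.014e+01] t 1.85 F [-0.15  0.38  1.21] w 0.0856
```

jog_arm:
  targets:
    - {"x": 0,"y": 0,"z": 3,"ax": 0,"ay": 0,"az": 0,"gripper": 1}
    - {"x": 0,"y": 0,"z": 3,"ax": 0,"ay": 0,"az": 0,"gripper": 1}
    - {"x": 0,"y": 0,"z": 2,"ax": 0,"ay": 0,"az": 0,"gripper": 1}
    - {"x": 0,"y": 0,"z": 1.2,"ax": 0,"ay": 0,"az": 0,"gripper": 1}
    - {"x": 0,"y": 0,"z": 0.8,"ax": 0,"ay": 0,"az": 0,"gripper": 1}
    - {"x": 0,"y": 0,"z": 0,"ax": 0,"ay": 0,"az": 0,"gripper": 1}

```text
time_s: 2.6
eef_pos: [0.4808, -0.2384, 0.1851]
tcp_rot: [0.0, 0.968, 0.25, 0.0]
ft_force: [-0.2, -0.2, 0.7]
grip_width: 0.0853
grip_force: 0.0
```

jog_arm:
  targets:
    - {"x": 0,"y": 0,"z": 0,"ax": 0,"ay": 0,"az": 0,"gripper": 0.5}
    - {"x": 0,"y": 0,"z": 0,"ax": 0,"ay": 0,"az": 0,"gripper": 0.5}
    - {"x": 0,"y": 0,"z": 0,"ax": 0,"ay": 0,"az": 0,"gripper": 0.4}
    - {"x": 0,"y": 0,"z": 0,"ax": 0,"ay": 0,"az": 0,"gripper": 0.4}
    - {"x": 0,"y": 0,"z": 0,"ax": 0,"ay": 0,"az": 0,"gripper": 0.3}
    - {"x": 0,"y": 0,"z": 0,"ax": 0,"ay": 0,"az": 0,"gripper": 0.3}
  grip_force: 90

```text
time_s: 3.35
eef_pos: [0.481, -0.2384, 0.1859]
tcp_rot: [0.001, 0.968, 0.25, 0.001]
ft_force: [-1.1, 1.2, 8.8]
grip_width: 0.0541
grip_force: 93.2
```

jog_arm:
  targets:
    - {"x": 0,"y": 0,"z": -1,"ax": 0,"ay": 0,"az": 0,"gripper": 0.3}
    - {"x": 0,"y": 0,"z": -2,"ax": 0,"ay": 0,"az": 0,"gripper": 0.3}
    - {"x": 0,"y": 0,"z": -3,"ax": 0,"ay": 0,"az": 0,"gripper": 0.3}
    - {"x": 0,"y": 0,"z": -3,"ax": 0,"ay": 0,"az": 0,"gripper": 0.3}
    - {"x": 0,"y": 0,"z": -3,"ax": 0,"ay": 0,"az": 0,"gripper": 0.3}
    - {"x": 0,"y": 0,"z": 0,"ax": 0,"ay": 0,"az": 7.5,"gripper": 0.3}
    - {"x": 0,"y": 0,"z": 0,"ax": 0,"ay": 0,"az": 7.5,"gripper": 0.3}
    - {"x": 0,"y": 0,"z": 0,"ax": 0,"ay": 0,"az": 7.3,"gripper": 0.3}
    - {"x": 0,"y": 0,"z": 0,"ax": 0,"ay": 0,"az": 0,"gripper": 0.3}

```text
time_s: 4.47
eef_pos: [0.4804, -0.2381, 0.3051]
tcp_rot: [-0.0, 0.998, 0.059, -0.0]
ft_force: [0.1, 0.2, -2.0]
grip_width: 0.054
grip_force: 95.6
```

```bash
python3 - <<'E'
from h import *
go(.475,0,.26,6.7)
print(r.observe()['ft_force'],r.observe()['torque'])
E
```

```text
turn [-0.01  0.    0.01] then shift cm [  2.24 -23.71   4.51] t 4.47 F [ 0.05  0.16 -2.  ] w 0.054
[ 0.05268803  0.15629838 -1.99899615] [ 0.02935506 -0.03605966 -0.03195259]
```

jog_arm:
  targets:
    - {"x": 0.4,"y": -4,"z": 0,"ax": 0,"ay": 0,"az": 0,"gripper": 0.3}
    - {"x": 0.4,"y": -5,"z": 0,"ax": 0,"ay": 0,"az": 0,"gripper": 0.3}
    - {"x": 0.4,"y": -5,"z": 0,"ax": 0,"ay": 0,"az": 0,"gripper": 0.3}
    - {"x": 0.4,"y": -5,"z": 0,"ax": 0,"ay": 0,"az": 0,"gripper": 0.3}
    - {"x": 0.6,"y": -4.7,"z": 1,"ax": 0,"ay": 0,"az": 0,"gripper": 0.3}
    - {"x": 0,"y": 0,"z": 2,"ax": 0,"ay": 0,"az": 0,"gripper": 0.3}
    - {"x": 0,"y": 0,"z": 1.5,"ax": 0,"ay": 0,"az": 0,"gripper": 0.3}
    - {"x": 0,"y": 0,"z": 0,"ax": 0,"ay": 0,"az": 0,"gripper": 0.3}

```text
time_s: 5.48
eef_pos: [0.4744, -0.0, 0.2592]
tcp_rot: [-0.0, 0.998, 0.06, -0.001]
ft_force: [-0.7, -0.8, -2.2]
grip_width: 0.0541
grip_force: 95.9
```

```bash
python3 - <<'E'
from h import *
go(.475,0,.18,6.7)
im,d=look('side')
p=proj('side',[.44,0,.09])[0]; print(p)
u,v=p.astype(int); cv2.imwrite('pics/s2.png',cv2.resize(im[v-50:v+50,u-65:u+65,::-1],None,fx=6,fy=6,interpolation=2))
E
```

```text
turn [-0.03  0.11  0.13] then shift cm [0.06 0.01 7.92] t 5.47 F [-0.75 -0.8  -2.2 ] w 0.0541
[241.2159019  195.98429619]
```

View pics/s2.png

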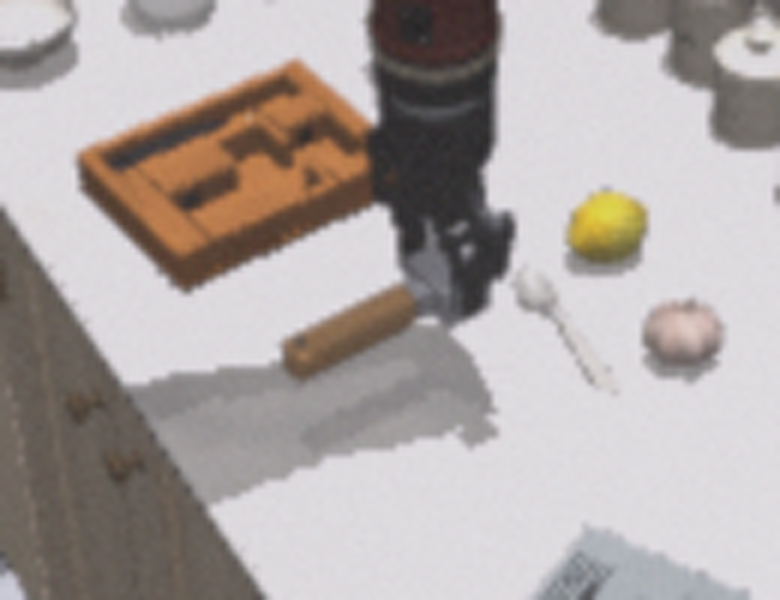

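The gripper holds the mallet by its head at about (435,290). The handle is nearly level, with the butt at (300,355), and the worktop below is bare. I'll lower it now.

jog_arm:
  targets:
    - {"x": 0,"y": 0,"z": 3,"ax": 0,"ay": 0,"az": 0,"gripper": 0.3}
    - {"x": 0,"y": 0,"z": 2.5,"ax": 0,"ay": 0,"az": 0,"gripper": 0.3}
    - {"x": 0,"y": 0,"z": 1.2,"ax": 0,"ay": 0,"az": 0,"gripper": 0.3}
    - {"x": 0,"y": 0,"z": 0.6,"ax": 0,"ay": 0,"az": 0,"gripper": 0.3}
    - {"x": 0,"y": 0,"z": 0.3,"ax": 0,"ay": 0,"az": 0,"gripper": 0.3}
    - {"x": 0,"y": 0,"z": 0,"ax": 0,"ay": 0,"az": 0,"gripper": 0.3}
    - {"x": 0,"y": 0,"z": 0,"ax": 0,"ay": 0,"az": 0,"gripper": 0.3}

```text
time_s: 6.4
eef_pos: [0.4752, -0.0003, 0.1842]
tcp_rot: [0.0, 0.998, 0.058, 0.0]
ft_force: [-0.4, -0.3, -2.9]
grip_width: 0.0543
grip_force: 96.0
```

jog_arm:
  targets:
    - {"x": 0,"y": 0,"z": 0.2,"ax": 0,"ay": 0,"az": 0,"gripper": 0.3}
    - {"x": 0,"y": 0,"z": 0.2,"ax": 0,"ay": 0,"az": 0,"gripper": 0.3}
    - {"x": 0,"y": 0,"z": 0,"ax": 0,"ay": 0,"az": 0,"gripper": 0.3}

```text
time_s: 6.78
eef_pos: [0.475, -0.0002, 0.18]
tcp_rot: [0.0, 0.998, 0.058, 0.0]
ft_force: [-1.1, 0.4, 2.1]
grip_width: 0.0543
grip_force: 96.8
```

jog_arm:
  targets:
    - {"x": 0,"y": 0,"z": 0,"ax": 0,"ay": 0,"az": 0,"gripper": 0.7}
    - {"x": 0,"y": 0,"z": 0,"ax": 0,"ay": 0,"az": 0,"gripper": 1}
    - {"x": 0,"y": 0,"z": 0,"ax": 0,"ay": 0,"az": 0,"gripper": 1}
    - {"x": 0,"y": 0,"z": 0,"ax": 0,"ay": 0,"az": 0,"gripper": 1}
    - {"x": 0,"y": 0,"z": 0,"ax": 0,"ay": 0,"az": 0,"gripper": 1}
    - {"x": 0,"y": 0,"z": -2,"ax": 0,"ay": 0,"az": 0,"gripper": 1}
    - {"x": 0,"y": 0,"z": -4,"ax": 0,"ay": 0,"az": 0,"gripper": 1}
    - {"x": 0,"y": 0,"z": -5,"ax": 0,"ay": 0,"az": 0,"gripper": 1}
    - {"x": 0,"y": 0,"z": -5,"ax": 0,"ay": 0,"az": 0,"gripper": 1}
    - {"x": -5,"y": 5,"z": -5,"ax": 0,"ay": 0,"az": 0,"gripper": 1}
    - {"x": -5,"y": 6,"z": 0,"ax": 0,"ay": 0,"az": 0,"gripper": 1}
    - {"x": -5,"y": 6,"z": 0,"ax": 0,"ay": 0,"az": 0,"gripper": 1}

```text
time_s: 8.28
eef_pos: [0.374, -0.146, 0.3764]
tcp_rot: [0.001, 0.998, 0.059, 0.001]
ft_force: [0.3, -1.6, -0.0]
grip_width: 0.0852
grip_force: 0.0
```

```bash
python3 - <<'E'
from h import *
for n in('top','side'):
    im=np.mean([r.read_camera(n)[0].astype(float) for _ in range(4)],0); np.save('pics/%s_a.npy'%n,im)
    if n=='top': a=im[170:250,155:290]; a=cv2.resize(a[:,:,::-1],None,fx=5.5,fy=5.5,interpolation=2)
    else: a=im[115:270,160:330];a=cv2.resize(a[:,:,::-1],None,fx=4,fy=4,interpolation=2)
    cv2.imwrite('pics/a_%s.png'%n,a)
E
python3 - <<'E'
import cv2,numpy as np
a=cv2.imread('pics/a_top.png');b=cv2.imread('pics/a_side.png')
b=cv2.resize(b,None,fx=.9,fy=.9)
print(a.shape,b.shape)
E
```

```text
(440, 742, 3) (558, 612, 3)[ WARN:0@6.729] global loadsave.cpp:1063 imwrite_ Unsupported depth image for selected encoder is fallbacked to CV_8U.
```

View pics/a_top.png

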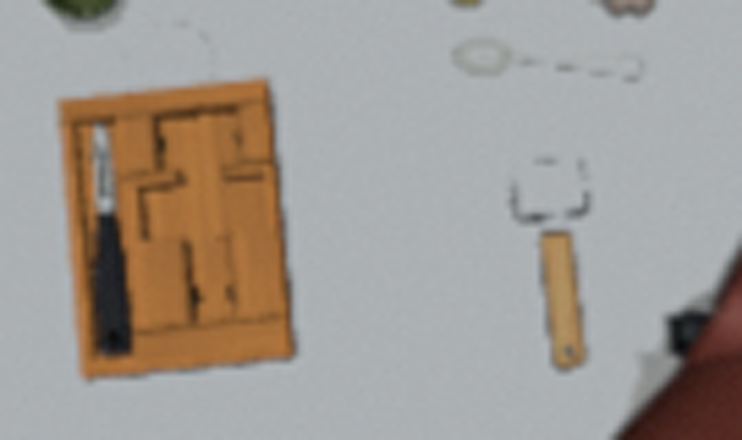

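View pics/a_side.png

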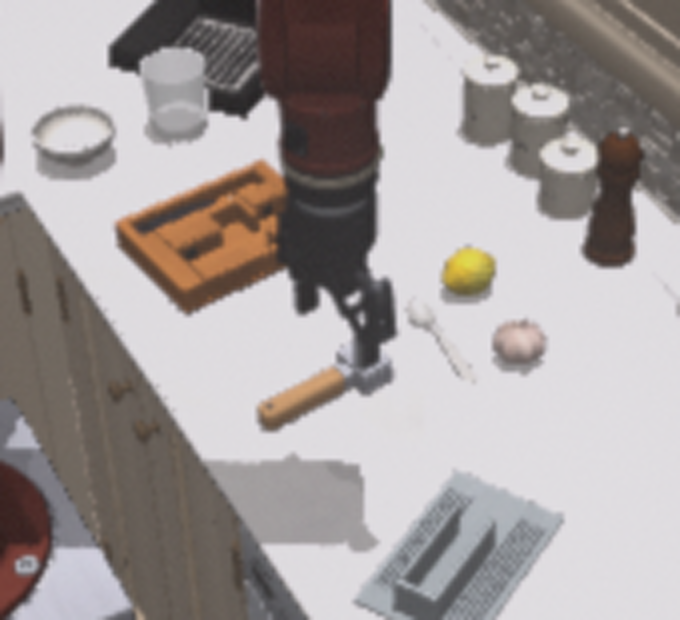

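The top crop shows the mallet flat on the bare worktop, head at (550,190) and butt at (567,362). The insert's recess front edge runs at about (158–240,108), and the notch's left end spans rows 187–240. The side view confirms the mallet is lying flat. I'll rectify the insert's top plane and locate the cutout in it.

```bash
python3 - <<'E'
from h import *
from scipy.optimize import minimize
im=np.load('pics/top_a.npy')
s=im[:,:,0]-im[:,:,2]; w=slice(172,252),slice(150,225)
iv=np.median(s[215:222,205:209]); bg=np.median(s[w][:, :8]); obs=np.clip((s-bg)/(np.percentile(s[w],70)-bg),0,1)
m=(obs>.5).astype(np.uint8); mm=np.zeros_like(m); mm[w]=m[w]
k=cv2.morphologyEx(mm,cv2.MORPH_CLOSE,np.ones((15,15))); o2=np.where(cv2.erode(k,np.ones((3,3)))>0,1,obs)
B=box(-.1,.1,-.075,.075,0,.036)
cost=lambda q:np.sum((sil('top',place(B,*q[:2],q[2]))[w]-o2[w])**2)
q=minimize(cost,[.448,.269,.11],method='Nelder-Mead',options=dict(initial_simplex=[[.448,.269,.11],[.453,.269,.11],[.448,.274,.11],[.448,.269,.13]],xatol=1e-5)).x
print('insert',q,np.degrees(q[2]),cost(q)); np.save('pics/ins.npy',q)
# mallet: handle PCA
h=np.zeros_like(s); S=s[205:240,245:268]; b=np.median(S[:,:3]); h[205:240,245:268]=np.clip(S-b-10,0,60)
v,u=np.nonzero(h); W=h[v,u]; P=np.array([ray('top',a,c,.028)[:2] for a,c in zip(u,v)])
M=np.average(P,axis=0,weights=W); e,V=np.linalg.eigh(np.cov(P.T,aweights=W)); d=V[:,1]*np.sign(V[0,1]); t=(P-M)@d
print('handle',M,'yaw',np.degrees(np.arctan2(d[1],d[0])),np.sqrt(12*e),t.min(),t.max())
# rectify: rows = -x, cols = -y
X,Y=np.meshgrid(np.arange(.085,-.085,-1/3000.)[::-1][::-1],np.arange(.11,-.11,-1/3000.)) # X holds y, Y holds x
p=proj('top',place(np.c_[Y.ravel(),X.ravel(),np.full(X.size,.036)],*q)).astype(np.float32).reshape(*X.shape,2)
rec=cv2.remap(im.astype(np.float32),p[...,0].copy(),p[...,1].copy(),cv2.INTER_CUBIC)[:,:,::-1].clip(0,255).astype(np.uint8)
rec=cv2.convertScaleAbs(rec,alpha=1.3)
for xx in range(-100,101,20): cv2.line(rec,(0,int((.11-xx/1e3)*3000)),(12,int((.11-xx/1e3)*3000)),(0,0,255),1)
cv2.line(rec,(int((.085+.022)*3000),0),(int((.085+.022)*3000),20),(0,0,255),1)
cv2.imwrite('pics/rec.png',rec[:600]); print(rec.shape)
E
```

```text
insert [0.44772439 0.2692479  0.1161998 ] 6.657758282033626 10.141200983108185
handle [ 0.3999369  -0.00943739] yaw 7.173709436311822 [0.02189063 0.09376983] -0.04884336123689682 0.04776384454684161
(660, 511, 3)
```

View pics/rec.png

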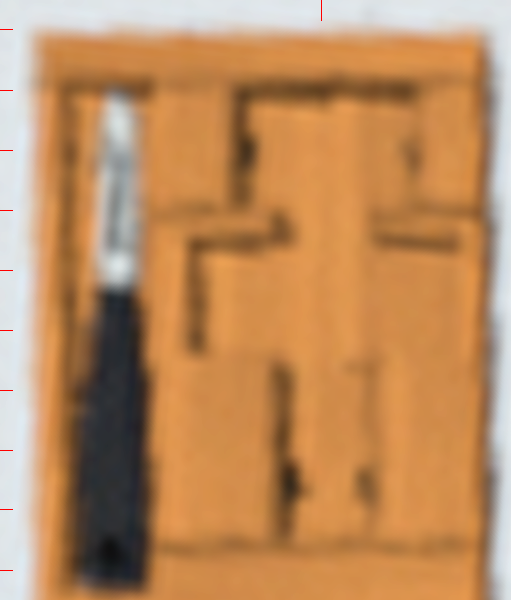

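The recess front wall is near row 84, the head pads near row 150, the notch spans rows 237–357, and the butt pads are near row 480. Together these put seat_head at insert x ≈ 61.8 mm, y = −22 mm. I'll take the mallet by its handle next.

```bash
python3 - <<'E'
from h import *
print('head by eye',ray('top',254.8,203.8,.03))
q=np.load('pics/ins.npy'); print('seat',place([[.0618,-.022,.023]],*q))
go(.4323,-.0052,.176,6.7)
E
```

```text
head by eye [ 0.47842139 -0.00072025  0.03      ]
seat [[0.51165828 0.25456126 0.023     ]]
turn [-0.02  0.    0.09] then shift cm [  7.26 -13.12  19.97] t 8.68 F [ 0.46 -0.42  0.6 ] w 0.0853
```

jog_arm:
  targets:
    - {"x": 2.4,"y": -4.4,"z": 0,"ax": 0,"ay": 0,"az": 0,"gripper": 1}
    - {"x": 2.4,"y": -4.4,"z": 0,"ax": 0,"ay": 0,"az": 0,"gripper": 1}
    - {"x": 2.3,"y": -4.3,"z": 3,"ax": 0,"ay": 0,"az": 0,"gripper": 1}
    - {"x": 0,"y": 0,"z": 5,"ax": 0,"ay": 0,"az": 0,"gripper": 1}
    - {"x": 0,"y": 0,"z": 5,"ax": 0,"ay": 0,"az": 0,"gripper": 1}
    - {"x": 0,"y": 0,"z": 4,"ax": 0,"ay": 0,"az": 0,"gripper": 1}
    - {"x": 0,"y": 0,"z": 2,"ax": 0,"ay": 0,"az": 0,"gripper": 1}
    - {"x": 0,"y": 0,"z": 0.9,"ax": 0,"ay": 0,"az": 0,"gripper": 1}
    - {"x": 0,"y": 0,"z": 0,"ax": 0,"ay": 0,"az": 0,"gripper": 1}

```text
time_s: 9.8
eef_pos: [0.4303, -0.0059, 0.1766]
tcp_rot: [-0.0, 0.998, 0.059, -0.0]
ft_force: [0.7, -0.9, -0.1]
grip_width: 0.0857
grip_force: 0.0
```

```bash
python3 -c "
from h import *
go(.431,-.0053,.176,6.7)"
```

```text
turn [-0.01  0.04  0.05] then shift cm [ 0.07 -0.05  0.06] t 9.8 F [ 0.7  -0.86 -0.06] w 0.0857
```

jog_arm:
  targets:
    - {"x": 0,"y": 0,"z": 0,"ax": 0,"ay": 0,"az": 0,"gripper": 0.5}
    - {"x": 0,"y": 0,"z": 0,"ax": 0,"ay": 0,"az": 0,"gripper": 0.3}
    - {"x": 0,"y": 0,"z": 0,"ax": 0,"ay": 0,"az": 0,"gripper": 0.1}
    - {"x": 0,"y": 0,"z": 0,"ax": 0,"ay": 0,"az": 0,"gripper": 0}
    - {"x": 0,"y": 0,"z": 0,"ax": 0,"ay": 0,"az": 0,"gripper": 0}
    - {"x": 0,"y": 0,"z": 0,"ax": 0,"ay": 0,"az": 0,"gripper": 0}
    - {"x": 0,"y": 0,"z": 0,"ax": 0,"ay": 0,"az": 0,"gripper": 0}
    - {"x": 0,"y": 0,"z": 0,"ax": 0,"ay": 0,"az": 0,"gripper": 0}
  grip_force: 110

```text
time_s: 10.8
eef_pos: [0.4305, -0.0066, 0.1775]
tcp_rot: [0.0, 0.998, 0.058, 0.0]
ft_force: [-2.9, 1.2, 12.4]
grip_width: 0.0222
grip_force: 107.6
```

jog_arm:
  targets:
    - {"x": 0,"y": 0,"z": -1,"ax": 0,"ay": 0,"az": 0,"gripper": 0}
    - {"x": 0,"y": 0,"z": -2,"ax": 0,"ay": 0,"az": 0,"gripper": 0}
    - {"x": 0,"y": 0,"z": -3,"ax": 0,"ay": 0,"az": 0,"gripper": 0}
    - {"x": 0,"y": 0,"z": -3,"ax": 0,"ay": 0,"az": 0,"gripper": 0}
    - {"x": 0,"y": 0,"z": -1,"ax": 0,"ay": 0,"az": 0,"gripper": 0}
    - {"x": 0,"y": 0,"z": 0,"ax": 0,"ay": 0,"az": 0,"gripper": 0}

```text
time_s: 11.55
eef_pos: [0.4303, -0.0066, 0.277]
tcp_rot: [0.0, 0.998, 0.058, 0.0]
ft_force: [0.5, -0.0, -3.0]
grip_width: 0.0222
grip_force: 108.0
```

```bash
python3 - <<'E'
from h import *
q=np.load('pics/ins.npy'); p=place([[.0618-.049,-.022,0]],*q)[0]; print(p)
go(p[0],p[1],.26,6.66); print(r.observe()['torque'])
E
```

```text
[0.46298872 0.24888027 0.        ]
turn [ 0.01 -0.05 -0.  ] then shift cm [  6.21 -25.     1.7 ] t 11.55 F [ 0.51 -0.   -2.97] w 0.0222
[-0.02478378  0.09949668 -0.01917997]
```

jog_arm:
  targets:
    - {"x": 1,"y": -4,"z": 0,"ax": 0,"ay": 0,"az": 0,"gripper": 0}
    - {"x": 1,"y": -4,"z": 0,"ax": 0,"ay": 0,"az": 0,"gripper": 0}
    - {"x": 1,"y": -4,"z": 0,"ax": 0,"ay": 0,"az": 0,"gripper": 0}
    - {"x": 1,"y": -4,"z": 0,"ax": 0,"ay": 0,"az": 0,"gripper": 0}
    - {"x": 1,"y": -4,"z": 0,"ax": 0,"ay": 0,"az": 0,"gripper": 0}
    - {"x": 1.2,"y": -4,"z": 0,"ax": 0,"ay": 0,"az": 0,"gripper": 0}
    - {"x": 0,"y": -1,"z": 2,"ax": 0,"ay": 0,"az": 0,"gripper": 0}
    - {"x": 0,"y": 0,"z": 1.5,"ax": 0,"ay": 0,"az": 0,"gripper": 0}
    - {"x": 0,"y": 0,"z": 0,"ax": 0,"ay": 0,"az": 0,"gripper": 0}

```text
time_s: 12.68
eef_pos: [0.4707, 0.1788, 0.2424]
tcp_rot: [-0.027, 0.995, 0.101, -0.005]
ft_force: [0.1, 0.4, -3.0]
grip_width: 0.022
grip_force: 108.5
```

```bash
python3 - <<'E'
from h import *
go(.463,.2489,.1855,6.66); o=r.observe()['eef_pos']; print(o)
im=np.mean([r.read_camera('side')[0].astype(float) for _ in range(4)],0); np.save('pics/side_b.npy',im)
q=np.load('pics/ins.npy'); u,v=proj('side',[q[0],q[1],.04])[0].astype(int)
S=9; a=im[v-33:v+33,u-42:u+42,::-1].clip(0,255).astype(np.uint8)
a=cv2.convertScaleAbs(cv2.resize(a,None,fx=S,fy=S,interpolation=2),alpha=1.3)
T=lambda p:tuple(np.round((proj('side',p)[0]-[u-42,v-33]+.5)*S-.5).astype(int).tolist())
def poly(P,c): 
    for i in range(len(P)): cv2.line(a,T(P[i]),T(P[(i+1)%len(P)]),c,1)
sq=lambda x0,x1,y0,y1,z:[[x0,y0,z],[x1,y0,z],[x1,y1,z],[x0,y1,z]]
poly(place(sq(-.1,.1,-.075,.075,.036),*q),(255,0,0))
dz=o[2]-.1775; c=(o[0],o[1],np.radians(6.66))
poly(place(sq(.049-.019,.049+.019,-.028,.028,dz+.03),*c),(0,0,255))
poly(place(sq(.049-.129,.049-.019,-.012,.012,dz+.028),*c),(0,255,0))
cv2.imwrite('pics/s3.png',a)
E
```

```text
turn [-3.1   0.37  4.92] then shift cm [ 0.05 -7.05  5.69] t 12.68 F [ 0.06  0.42 -3.02] w 0.022
[0.47068028 0.17879456 0.24240956]
```

View pics/s3.png

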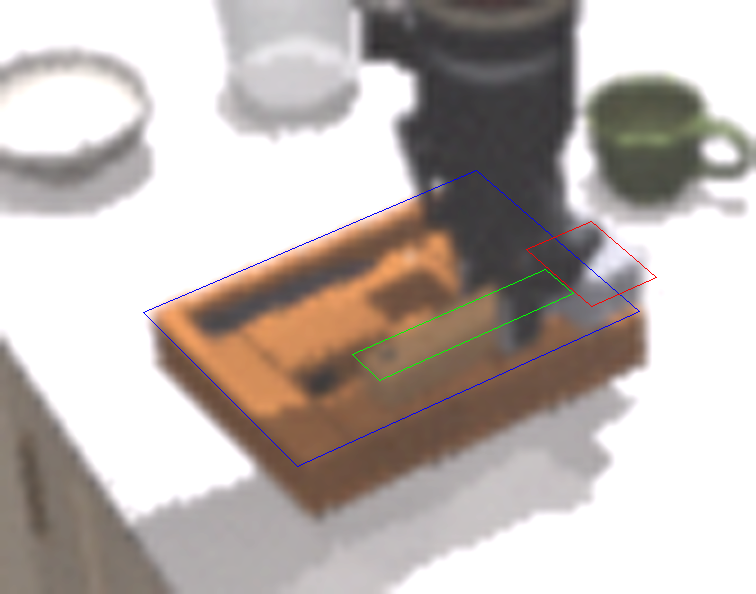

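The tool stopped short (y = 0.179 instead of 0.249) and its attitude is off. The mallet hovers clear above the insert. Before going on I'll check the joint angles.

```bash
python3 -c "
from h import *
o=r.observe();print(o['q'].round(3),o['joint_vel'].round(3),o['torque'])"
```

```text
[ 0.201  0.404 -0.453  0.713  0.055  3.141] [ 0.002 -0.006  0.003 -0.002  0.001  0.   ] [-0.08896584  0.08195877 -0.00151123]
```

jog_arm:
  targets:
    - {"x": 0,"y": 0,"z": -1,"ax": 0,"ay": 0,"az": 0,"gripper": 0}
    - {"x": 0,"y": -2,"z": -1,"ax": 0,"ay": 0,"az": 0,"gripper": 0}
    - {"x": 0,"y": 0,"z": 0,"ax": 0,"ay": 0,"az": 0,"gripper": 0}

```text
time_s: 13.25
eef_pos: [0.4706, 0.1879, 0.2664]
tcp_rot: [-0.032, 0.994, 0.108, -0.002]
ft_force: [0.1, -1.1, -2.9]
grip_width: 0.0219
grip_force: 108.5
```

```bash
python3 -c "
from h import *
o=r.observe();print(o['q'].round(3))
go(.463,.2489,.2624,6.66)"
```

```text
[ 0.216  0.378 -0.424  0.767  0.063  3.141]
turn [-3.62  0.06  5.8 ] then shift cm [-0.05 -6.15  0.4 ] t 13.25 F [ 0.11 -1.12 -2.91] w 0.0219
```

Joint 6 is at its limit (3.14). Reaching the insert with this wrist orientation would need about 3.5 rad, so the handle has to be taken with the tool a half turn round. I'll go back, lay the mallet down and regrasp it.

jog_arm:
  targets:
    - {"x": 0,"y": 4,"z": -1,"ax": 0,"ay": 0,"az": 0,"gripper": 0}
    - {"x": 0,"y": 5,"z": 0,"ax": 0,"ay": 0,"az": 0,"gripper": 0}
    - {"x": -1,"y": 5,"z": 0,"ax": 0,"ay": 0,"az": 0,"gripper": 0}
    - {"x": -1,"y": 5,"z": 0,"ax": 0,"ay": 0,"az": 0,"gripper": 0}
    - {"x": 0,"y": 0,"z": 0,"ax": 0,"ay": 0,"az": 0,"gripper": 0}

```text
time_s: 13.88
eef_pos: [0.4916, -0.0058, 0.2629]
tcp_rot: [-0.031, 0.994, 0.106, -0.004]
ft_force: [-0.7, 0.6, -2.6]
grip_width: 0.0219
grip_force: 108.9
```

```bash
python3 -c "
from h import *
go(.42,0.0,.2,6.66)"
```

```text
turn [-3.54  0.21  5.49] then shift cm [-7.04 -1.41  6.29] t 13.88 F [-0.69  0.59 -2.56] w 0.0219
```

jog_arm:
  targets:
    - {"x": 0,"y": 0,"z": 0,"ax": -3.54,"ay": 0.21,"az": 5.49,"gripper": 0}
    - {"x": -3,"y": -0.7,"z": 1,"ax": 0,"ay": 0,"az": 0,"gripper": 0}
    - {"x": -4,"y": -0.7,"z": 2,"ax": 0,"ay": 0,"az": 0,"gripper": 0}
    - {"x": 0,"y": 0,"z": 3.3,"ax": 0,"ay": 0,"az": 0,"gripper": 0}
    - {"x": 0,"y": 0,"z": 0.5,"ax": 0,"ay": 0,"az": 0,"gripper": 0}
    - {"x": 0,"y": 0,"z": 0,"ax": 0,"ay": 0,"az": 0,"gripper": 0}
    - {"x": 0,"y": 0,"z": 0,"ax": 0,"ay": 0,"az": 0,"gripper": 0}

```text
time_s: 14.75
eef_pos: [0.4211, 0.0026, 0.1959]
tcp_rot: [-0.0, 0.998, 0.06, 0.001]
ft_force: [-0.6, 0.5, -2.7]
grip_width: 0.0217
grip_force: 108.9
```

```bash
python3 -c "
from h import *
go(.42,0.0,.178,6.66)"
```

```text
turn [-0.02 -0.09  0.26] then shift cm [-0.14  0.25  1.79] t 14.75 F [-0.63  0.49 -2.67] w 0.0217
```

jog_arm:
  targets:
    - {"x": 0,"y": 0,"z": 1,"ax": 0,"ay": 0,"az": 0,"gripper": 0}
    - {"x": 0,"y": 0,"z": 0.5,"ax": 0,"ay": 0,"az": 0,"gripper": 0}
    - {"x": 0,"y": 0,"z": 0.3,"ax": 0,"ay": 0,"az": 0,"gripper": 0}
    - {"x": 0,"y": 0,"z": 0,"ax": 0,"ay": 0,"az": 0,"gripper": 0}
    - {"x": 0,"y": 0,"z": 0,"ax": 0,"ay": 0,"az": 0,"gripper": 0.6}
    - {"x": 0,"y": 0,"z": 0,"ax": 0,"ay": 0,"az": 0,"gripper": 1}
    - {"x": 0,"y": 0,"z": 0,"ax": 0,"ay": 0,"az": 0,"gripper": 1}
    - {"x": 0,"y": 0,"z": 0,"ax": 0,"ay": 0,"az": 0,"gripper": 1}
    - {"x": 0,"y": 0,"z": 0,"ax": 0,"ay": 0,"az": 0,"gripper": 1}
    - {"x": 0,"y": 0,"z": 0,"ax": 0,"ay": 0,"az": 0,"gripper": 1}

```text
time_s: 16.0
eef_pos: [0.4202, 0.0026, 0.177]
tcp_rot: [-0.0, 0.998, 0.06, -0.0]
ft_force: [0.1, -0.5, -0.6]
grip_width: 0.0856
grip_force: 0.0
```

jog_arm:
  targets:
    - {"x": 0,"y": 0,"z": -3,"ax": 0,"ay": 0,"az": 0,"gripper": 1}
    - {"x": 0,"y": 0,"z": -5,"ax": 0,"ay": 0,"az": 0,"gripper": 1}
    - {"x": 0,"y": 0,"z": -4,"ax": 0,"ay": 0,"az": -10,"gripper": 1}
    - {"x": 0,"y": 0,"z": 0,"ax": 0,"ay": 0,"az": -10,"gripper": 1}
    - {"x": 0,"y": 0,"z": 0,"ax": 0,"ay": 0,"az": -10,"gripper": 1}
    - {"x": 0,"y": 0,"z": 0,"ax": 0,"ay": 0,"az": -10,"gripper": 1}
    - {"x": 0,"y": 0,"z": 0,"ax": 0,"ay": 0,"az": -10,"gripper": 1}
    - {"x": 0,"y": 0,"z": 0,"ax": 0,"ay": 0,"az": -10,"gripper": 1}
    - {"x": 0,"y": 0,"z": 0,"ax": 0,"ay": 0,"az": -10,"gripper": 1}
    - {"x": 0,"y": 0,"z": 0,"ax": 0,"ay": 0,"az": -10,"gripper": 1}
    - {"x": 0,"y": 0,"z": 0,"ax": 0,"ay": 0,"az": -10,"gripper": 1}
    - {"x": 0,"y": 0,"z": 0,"ax": 0,"ay": 0,"az": -10,"gripper": 1}

```text
time_s: 17.5
eef_pos: [0.4202, 0.0025, 0.297]
tcp_rot: [-0.0, 0.593, 0.805, 0.0]
ft_force: [0.1, -0.1, -1.0]
grip_width: 0.0854
grip_force: 0.0
```

jog_arm:
  targets:
    - {"x": 0,"y": 0,"z": 0,"ax": 0,"ay": 0,"az": -10,"gripper": 1}
    - {"x": 0,"y": 0,"z": 0,"ax": 0,"ay": 0,"az": -10,"gripper": 1}
    - {"x": 0,"y": 0,"z": 0,"ax": 0,"ay": 0,"az": -10,"gripper": 1}
    - {"x": 0,"y": 0,"z": 0,"ax": 0,"ay": 0,"az": -10,"gripper": 1}
    - {"x": 0,"y": 0,"z": 0,"ax": 0,"ay": 0,"az": -10,"gripper": 1}
    - {"x": 0,"y": 0,"z": 0,"ax": 0,"ay": 0,"az": -10,"gripper": 1}
    - {"x": 0,"y": 0,"z": 0,"ax": 0,"ay": 0,"az": -10,"gripper": 1}
    - {"x": 0,"y": 0,"z": 0,"ax": 0,"ay": 0,"az": -10,"gripper": 1}
    - {"x": 0,"y": 0,"z": 0,"ax": 0,"ay": 0,"az": 0,"gripper": 1}

```text
time_s: 18.62
eef_pos: [0.4202, 0.0025, 0.297]
tcp_rot: [-0.0, -0.06, 0.998, 0.0]
ft_force: [0.4, 0.1, -0.1]
grip_width: 0.0852
grip_force: 0.0
```

```bash
python3 - <<'E'
from h import *
im=np.mean([r.read_camera('top')[0].astype(float) for _ in range(4)],0); np.save('pics/top_c.npy',im)
s=im[:,:,0]-im[:,:,2]; cv2.imwrite('pics/c.png',im[170:250,200:300,::-1])
X=slice(200,245),slice(240,272)
print((s[X]>40).astype(int).sum(1))
go(.4211,.0026,.178,186.66)
E
```

```text
[30 31 30 29 30 31 30 31 32 32 32 31 31 28 28 28 26 25 27 26 27 26 26 27
 24 25 22 22 20 22 21 20 21 21 22 22 22 22 22 23 22 22 23 23 22]
turn [ 0.06 -0.01  0.08] then shift cm [-0.09 -0.   11.9 ] t 18.82 F [-1.06 -0.11 -0.53] w 0.0855[ WARN:0@5.238] global loadsave.cpp:1063 imwrite_ Unsupported depth image for selected encoder is fallbacked to CV_8U.
```

jog_arm:
  targets:
    - {"x": 0,"y": 0,"z": 4,"ax": 0,"ay": 0,"az": 0,"gripper": 1}
    - {"x": 0,"y": 0,"z": 4,"ax": 0,"ay": 0,"az": 0,"gripper": 1}
    - {"x": 0,"y": 0,"z": 2.5,"ax": 0,"ay": 0,"az": 0,"gripper": 1}
    - {"x": 0,"y": 0,"z": 1.4,"ax": 0,"ay": 0,"az": 0,"gripper": 1}
    - {"x": 0,"y": 0,"z": 0,"ax": 0,"ay": 0,"az": 0,"gripper": 0.6}
    - {"x": 0,"y": 0,"z": 0,"ax": 0,"ay": 0,"az": 0,"gripper": 0.3}
    - {"x": 0,"y": 0,"z": 0,"ax": 0,"ay": 0,"az": 0,"gripper": 0.1}
    - {"x": 0,"y": 0,"z": 0,"ax": 0,"ay": 0,"az": 0,"gripper": 0}
    - {"x": 0,"y": 0,"z": 0,"ax": 0,"ay": 0,"az": 0,"gripper": 0}
    - {"x": 0,"y": 0,"z": 0,"ax": 0,"ay": 0,"az": 0,"gripper": 0}
    - {"x": 0,"y": 0,"z": 0,"ax": 0,"ay": 0,"az": 0,"gripper": 0}
    - {"x": 0,"y": 0,"z": 0,"ax": 0,"ay": 0,"az": 0,"gripper": 0}
  grip_force: 110

```text
time_s: 20.32
eef_pos: [0.4206, 0.0026, 0.179]
tcp_rot: [0.001, -0.06, 0.998, 0.0]
ft_force: [-2.0, 1.0, 12.4]
grip_width: 0.0217
grip_force: 107.6
```

jog_arm:
  targets:
    - {"x": 0,"y": 0,"z": -1,"ax": 0,"ay": 0,"az": 0,"gripper": 0}
    - {"x": 0,"y": 0,"z": -2,"ax": 0,"ay": 0,"az": 0,"gripper": 0}
    - {"x": 0,"y": 0,"z": -3,"ax": 0,"ay": 0,"az": 0,"gripper": 0}
    - {"x": 0,"y": 0,"z": -2,"ax": 0,"ay": 0,"az": 0,"gripper": 0}
    - {"x": 0,"y": 0,"z": 0,"ax": 0,"ay": 0,"az": 0,"gripper": 0}

```text
time_s: 20.95
eef_pos: [0.4209, 0.0024, 0.2594]
tcp_rot: [0.001, -0.06, 0.998, 0.0]
ft_force: [-0.2, 0.1, -3.4]
grip_width: 0.0219
grip_force: 108.1
```

```bash
python3 - <<'E'
from h import *
print(r.observe()['eef_pos'],r.observe()['torque'])
go(.4625,.2489,.26,186.66)
E
```

```text
[0.42085046 0.00242941 0.25943831] [-0.00053075  0.06614726 -0.01431201]
turn [0.   0.17 0.24] then shift cm [-7.   24.   -0.06] t 20.95 F [-0.17  0.09 -3.43] w 0.0219
```

jog_arm:
  targets:
    - {"x": -1,"y": 4,"z": 0,"ax": 0,"ay": 0.17,"az": 0.24,"gripper": 0}
    - {"x": -1.2,"y": 4,"z": 0,"ax": 0,"ay": 0,"az": 0,"gripper": 0}
    - {"x": -1.2,"y": 4,"z": 0,"ax": 0,"ay": 0,"az": 0,"gripper": 0}
    - {"x": -1.2,"y": 4,"z": 0,"ax": 0,"ay": 0,"az": 0,"gripper": 0}
    - {"x": -1.2,"y": 4,"z": 0,"ax": 0,"ay": 0,"az": 0,"gripper": 0}
    - {"x": -1.2,"y": 4,"z": 0,"ax": 0,"ay": 0,"az": 0,"gripper": 0}
    - {"x": 0,"y": 0,"z": 1.5,"ax": 0,"ay": 0,"az": 0,"gripper": 0}
    - {"x": 0,"y": 0,"z": 1,"ax": 0,"ay": 0,"az": 0,"gripper": 0}
    - {"x": 0,"y": 0,"z": 0,"ax": 0,"ay": 0,"az": 0,"gripper": 0}

```text
time_s: 22.08
eef_pos: [0.4608, 0.2479, 0.2317]
tcp_rot: [-0.003, -0.058, 0.998, -0.0]
ft_force: [0.1, -1.1, -2.0]
grip_width: 0.0218
grip_force: 108.7
```

```bash
python3 - <<'E'
from h import *
go(.4625,.2489,.187,186.66); o=r.observe()['eef_pos']; print(o)
im=np.mean([r.read_camera('side')[0].astype(float) for _ in range(4)],0); np.save('pics/side_b.npy',im)
q=np.load('pics/ins.npy'); u,v=proj('side',[q[0],q[1],.04])[0].astype(int)
S=9; a=im[v-33:v+33,u-42:u+42,::-1].clip(0,255).astype(np.uint8)
a=cv2.convertScaleAbs(cv2.resize(a,None,fx=S,fy=S,interpolation=2),alpha=1.2)
T=lambda p:tuple(np.round((proj('side',p)[0]-[u-42,v-33]+.5)*S-.5).astype(int).tolist())
def poly(P,c): 
    for i in range(len(P)): cv2.line(a,T(P[i]),T(P[(i+1)%len(P)]),c,1)
sq=lambda x0,x1,y0,y1,z:[[x0,y0,z],[x1,y0,z],[x1,y1,z],[x0,y1,z]]
poly(place(sq(-.1,.1,-.075,.075,.036),*q),(255,0,0))
dz=o[2]-.179; c=(o[0],o[1],np.radians(6.66))
for z in(0,.03): poly(place(sq(.0495-.019,.0495+.019,-.028,.028,dz+z),*c),(0,0,255))
poly(place(sq(.0495-.129,.0495-.019,-.012,.012,dz+.028),*c),(0,255,0))
cv2.imwrite('pics/s4.png',a)
E
```

```text
turn [-0.   -0.35 -0.06] then shift cm [-0.18  0.08  4.47] t 22.07 F [ 0.09 -1.11 -2.  ] w 0.0218
[0.46082192 0.24791863 0.23165066]
```

View pics/s4.png

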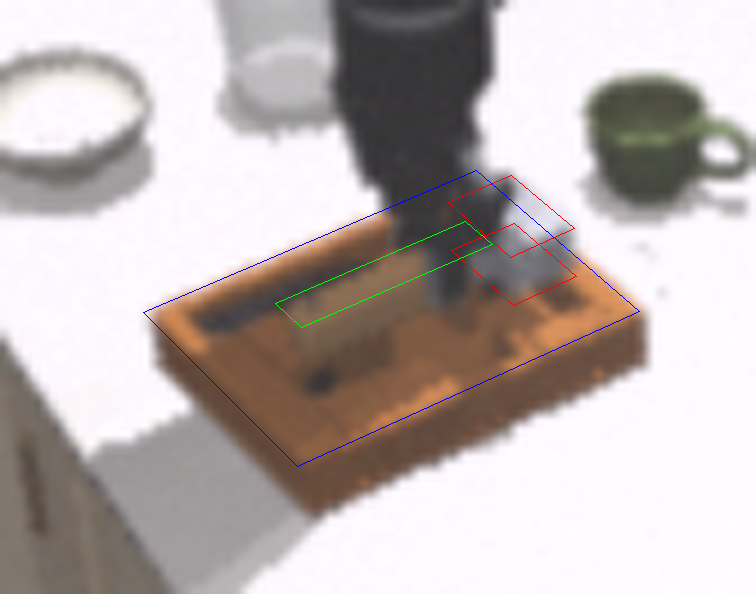

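In the side view the insert and the mallet are both offset from their overlays by about one camera pixel in the same direction, so they are aligned relative to each other within about 2 mm. The 3 mm bevels cover that. I'll make a small correction and lower.

jog_arm:
  targets:
    - {"x": -0.1,"y": 0.05,"z": 0,"ax": 0,"ay": -0.35,"az": 0,"gripper": 0}
    - {"x": -0.05,"y": 0.05,"z": 1,"ax": 0,"ay": 0,"az": 0,"gripper": 0}
    - {"x": 0,"y": 0,"z": 0.6,"ax": 0,"ay": 0,"az": 0,"gripper": 0}
    - {"x": 0,"y": 0,"z": 0,"ax": 0,"ay": 0,"az": 0,"gripper": 0}
    - {"x": 0,"y": 0,"z": 0,"ax": 0,"ay": 0,"az": 0,"gripper": 0}

```text
time_s: 22.9
eef_pos: [0.4631, 0.2503, 0.217]
tcp_rot: [0.001, -0.058, 0.998, 0.001]
ft_force: [-0.3, -0.2, -2.1]
grip_width: 0.0218
grip_force: 108.8
```

```bash
python3 -c "
from h import *
go(.4625,.2489,.187,186.66)
print(r.observe()['torque'])"
```

```text
turn [0.05 0.17 0.01] then shift cm [ 0.07 -0.13  3.  ] t 22.9 F [-0.25 -0.19 -2.13] w 0.0218
[-0.04492102  0.05325919 -0.00146437]
```

jog_arm:
  targets:
    - {"x": 0,"y": 0,"z": 0.3,"ax": 0,"ay": 0,"az": 0,"gripper": 0}
    - {"x": 0,"y": 0,"z": 0.3,"ax": 0,"ay": 0,"az": 0,"gripper": 0}
    - {"x": 0,"y": 0,"z": 0.3,"ax": 0,"ay": 0,"az": 0,"gripper": 0}
    - {"x": 0,"y": 0,"z": 0,"ax": 0,"ay": 0,"az": 0,"gripper": 0}

```text
time_s: 23.4
eef_pos: [0.4635, 0.2494, 0.2081]
tcp_rot: [0.002, -0.057, 0.998, -0.001]
ft_force: [1.9, -6.8, -0.6]
grip_width: 0.0214
grip_force: 109.0
```

```bash
python3 -c "
from h import *
go(.4625,.2489,.187,186.66)
print(r.observe()['torque'])"
```

```text
turn [-0.1   0.23 -0.07] then shift cm [ 0.1  -0.04  2.11] t 23.4 F [ 1.92 -6.77 -0.62] w 0.0214
[-1.40628844 -0.40553272 -0.4277278 ]
```

jog_arm:
  targets:
    - {"x": 0,"y": -0.12,"z": 0,"ax": 0,"ay": 0,"az": 0,"gripper": 0}
    - {"x": 0,"y": 0,"z": 0,"ax": 0,"ay": 0,"az": 0,"gripper": 0}
    - {"x": 0,"y": 0,"z": 0,"ax": 0,"ay": 0,"az": 0,"gripper": 0}

```text
time_s: 23.78
eef_pos: [0.4635, 0.2489, 0.2081]
tcp_rot: [0.002, -0.058, 0.998, 0.0]
ft_force: [2.3, -4.2, -2.0]
grip_width: 0.0217
grip_force: 108.9
```

```bash
python3 -c "
from h import *
go(.4625,.2489,.187,186.66)
print(r.observe()['torque'])"
```

```text
turn [ 0.02  0.2  -0.02] then shift cm [0.1  0.01 2.11] t 23.77 F [ 2.34 -4.22 -1.98] w 0.0217
[-0.84625602 -0.46139346 -0.31583012]
```

jog_arm:
  targets:
    - {"x": 0,"y": 0,"z": 0.3,"ax": 0,"ay": 0,"az": 0,"gripper": 0}
    - {"x": 0,"y": 0,"z": 0.2,"ax": 0,"ay": 0,"az": 0,"gripper": 0}
    - {"x": 0,"y": 0,"z": 0,"ax": 0,"ay": 0,"az": 0,"gripper": 0}

```text
time_s: 24.15
eef_pos: [0.4637, 0.2488, 0.2032]
tcp_rot: [0.002, -0.058, 0.998, -0.0]
ft_force: [3.3, -5.7, -0.4]
grip_width: 0.0218
grip_force: 109.2
```

```bash
python3 -c "
from h import *
go(.4625,.2489,.187,186.66)
print(r.observe()['torque'])"
```

```text
turn [-0.02  0.24 -0.01] then shift cm [0.11 0.02 1.62] t 24.15 F [ 3.34 -5.69 -0.37] w 0.0218
[-1.33323208 -0.48952098 -0.10650759]
```

jog_arm:
  targets:
    - {"x": -0.06,"y": -0.12,"z": 0,"ax": 0,"ay": 0,"az": 0,"gripper": 0}
    - {"x": 0,"y": 0,"z": 0.2,"ax": 0,"ay": 0,"az": 0,"gripper": 0}
    - {"x": 0,"y": 0,"z": 0.2,"ax": 0,"ay": 0,"az": 0,"gripper": 0}
    - {"x": 0,"y": 0,"z": 0,"ax": 0,"ay": 0,"az": 0,"gripper": 0}

```text
time_s: 24.65
eef_pos: [0.464, 0.2482, 0.1992]
tcp_rot: [0.002, -0.058, 0.998, 0.001]
ft_force: [-0.1, -1.8, 1.4]
grip_width: 0.022
grip_force: 109.4
```

```bash
python3 -c "
from h import *
go(.4625,.2489,.187,186.66)
print(r.observe()['torque'])"
```

```text
turn [0.09 0.19 0.03] then shift cm [0.14 0.09 1.22] t 24.65 F [-0.07 -1.83  1.43] w 0.022
[-0.43715374 -0.15640611 -0.09518385]
```

Lateral forces have dropped to near zero, so it is in. Next I'll press it down through the pads.

jog_arm:
  targets:
    - {"x": 0,"y": -0.03,"z": 0.2,"ax": 0,"ay": 0,"az": 0,"gripper": 0}
    - {"x": 0,"y": 0,"z": 0.2,"ax": 0,"ay": 0,"az": 0,"gripper": 0}
    - {"x": 0,"y": 0,"z": 0.2,"ax": 0,"ay": 0,"az": 0,"gripper": 0}
    - {"x": 0,"y": 0,"z": 0,"ax": 0,"ay": 0,"az": 0,"gripper": 0}

```text
time_s: 25.15
eef_pos: [0.4641, 0.2479, 0.193]
tcp_rot: [0.002, -0.058, 0.998, 0.001]
ft_force: [0.0, -0.8, -1.2]
grip_width: 0.0221
grip_force: 109.2
```

```bash
python3 -c "
from h import *
go(.4625,.2489,.187,186.66)
print(r.observe()['torque'])"
```

```text
turn [0.08 0.18 0.02] then shift cm [0.15 0.12 0.6 ] t 25.15 F [ 0.05 -0.77 -1.16] w 0.0221
[-0.30464937 -0.08975769 -0.05282922]
```

jog_arm:
  targets:
    - {"x": 0,"y": 0,"z": 0.2,"ax": 0,"ay": 0,"az": 0,"gripper": 0}
    - {"x": 0,"y": 0,"z": 0.2,"ax": 0,"ay": 0,"az": 0,"gripper": 0}
    - {"x": 0,"y": 0,"z": 0.1,"ax": 0,"ay": 0,"az": 0,"gripper": 0}
    - {"x": 0,"y": 0,"z": 0,"ax": 0,"ay": 0,"az": 0,"gripper": 0}

```text
time_s: 25.65
eef_pos: [0.4642, 0.2479, 0.1884]
tcp_rot: [0.002, -0.058, 0.998, 0.001]
ft_force: [-0.1, -0.8, 6.1]
grip_width: 0.0218
grip_force: 110.2
```

```bash
python3 -c "
from h import *
go(.4625,.2489,.187,186.66)
print(r.observe()['torque'])"
```

```text
turn [0.09 0.2  0.02] then shift cm [0.16 0.12 0.14] t 25.65 F [-0.1  -0.76  6.06] w 0.0218
[-0.38615472  0.52203202 -0.09060144]
```

jog_arm:
  targets:
    - {"x": 0,"y": 0,"z": 0.1,"ax": 0,"ay": 0,"az": 0,"gripper": 0}
    - {"x": 0,"y": 0,"z": 0.1,"ax": 0,"ay": 0,"az": 0,"gripper": 0}
    - {"x": 0,"y": 0,"z": 0,"ax": 0,"ay": 0,"az": 0,"gripper": 0}

```text
time_s: 26.02
eef_pos: [0.4643, 0.2479, 0.1877]
tcp_rot: [0.002, -0.058, 0.998, 0.001]
ft_force: [-3.3, -3.2, 25.8]
grip_width: 0.0219
grip_force: 113.1
```

```bash
python3 -c "
from h import *
go(.4625,.2489,.187,186.66)
print(r.observe()['torque'])"
```

```text
turn [0.09 0.24 0.01] then shift cm [0.16 0.12 0.07] t 26.02 F [-3.29 -3.19 25.77] w 0.0219
[-0.9224418   1.98766363 -0.12113819]
```

Hard stop at TCP 0.1877, which corresponds to the handle's underside on the channel floor. I'll release with a modest opening and raise.

jog_arm:
  targets:
    - {"x": 0,"y": 0,"z": -0.1,"ax": 0,"ay": 0,"az": 0,"gripper": 0.3}
    - {"x": 0,"y": 0,"z": 0,"ax": 0,"ay": 0,"az": 0,"gripper": 0.5}
    - {"x": 0,"y": 0,"z": 0,"ax": 0,"ay": 0,"az": 0,"gripper": 0.5}
    - {"x": 0,"y": 0,"z": 0,"ax": 0,"ay": 0,"az": 0,"gripper": 0.5}
    - {"x": 0,"y": 0,"z": -1,"ax": 0,"ay": 0,"az": 0,"gripper": 0.5}
    - {"x": 0,"y": 0,"z": -3,"ax": 0,"ay": 0,"az": 0,"gripper": 0.5}
    - {"x": 0,"y": 0,"z": -3,"ax": 0,"ay": 0,"az": 0,"gripper": 0}
    - {"x": 0,"y": 0,"z": 0,"ax": 0,"ay": 0,"az": 0,"gripper": 0}
    - {"x": 0,"y": 0,"z": 0,"ax": 0,"ay": 0,"az": 0,"gripper": 0}
    - {"x": 0,"y": 0,"z": 0,"ax": 0,"ay": 0,"az": 0,"gripper": 0}
  grip_force: 60

```text
time_s: 27.28
eef_pos: [0.4635, 0.2474, 0.2563]
tcp_rot: [0.001, -0.058, 0.998, 0.0]
ft_force: [0.4, -0.0, -0.8]
grip_width: -0.0
grip_force: 0.0
```

```bash
python3 -c "
from h import *
q=np.radians(6.66); o=np.array([.4642,.2479])
for d in(.05,-.065): p=o+d*np.array([np.cos(q),np.sin(q)]); print(p); go(p[0],p[1],.22,186.66)
print(r.observe()['torque'])"
```

```text
[0.51386259 0.25369887]
turn [0.03 0.09 0.  ] then shift cm [-5.08  0.04  3.63] t 27.27 F [ 0.36 -0.01 -0.79] w -0.0
[0.39963863 0.24036147]
turn [0.03 0.09 0.  ] then shift cm [6.42 0.04 3.63] t 27.27 F [ 0.36 -0.01 -0.79] w -0.0
[0.02602735 0.02065572 0.03860927]
```

jog_arm:
  targets:
    - {"x": -2.5,"y": 0,"z": 0,"ax": 0,"ay": 0,"az": 0,"gripper": 0}
    - {"x": -2.5,"y": 0,"z": 0.5,"ax": 0,"ay": 0,"az": 0,"gripper": 0}
    - {"x": 0,"y": 0,"z": 1,"ax": 0,"ay": 0,"az": 0,"gripper": 0}
    - {"x": 0,"y": 0,"z": 0.6,"ax": 0,"ay": 0,"az": 0,"gripper": 0}
    - {"x": 0,"y": 0,"z": 0.6,"ax": 0,"ay": 0,"az": 0,"gripper": 0}
    - {"x": 0,"y": 0,"z": 0.6,"ax": 0,"ay": 0,"az": 0,"gripper": 0}
    - {"x": 0,"y": 0,"z": 0,"ax": 0,"ay": 0,"az": 0,"gripper": 0}

```text
time_s: 28.15
eef_pos: [0.5132, 0.2534, 0.2238]
tcp_rot: [0.001, -0.058, 0.998, 0.0]
ft_force: [-1.0, -0.0, -0.0]
grip_width: 0.0002
grip_force: 0.0
```

jog_arm:
  targets:
    - {"x": 0,"y": 0,"z": 0.5,"ax": 0,"ay": 0,"az": 0,"gripper": 0}
    - {"x": 0,"y": 0,"z": 0.4,"ax": 0,"ay": 0,"az": 0,"gripper": 0}
    - {"x": 0,"y": 0,"z": 0.3,"ax": 0,"ay": 0,"az": 0,"gripper": 0}
    - {"x": 0,"y": 0,"z": 0,"ax": 0,"ay": 0,"az": 0,"gripper": 0}

```text
time_s: 28.65
eef_pos: [0.5136, 0.2534, 0.212]
tcp_rot: [0.001, -0.058, 0.998, 0.0]
ft_force: [-0.7, 1.1, -1.2]
grip_width: -0.0003
grip_force: 0.0
```

jog_arm:
  targets:
    - {"x": 0,"y": 0,"z": 0.15,"ax": 0,"ay": 0,"az": 0,"gripper": 0}
    - {"x": 0,"y": 0,"z": 0.1,"ax": 0,"ay": 0,"az": 0,"gripper": 0}
    - {"x": 0,"y": 0,"z": 0,"ax": 0,"ay": 0,"az": 0,"gripper": 0}

```text
time_s: 29.02
eef_pos: [0.5136, 0.2535, 0.2114]
tcp_rot: [0.002, -0.058, 0.998, 0.001]
ft_force: [-6.1, -2.3, 20.5]
grip_width: 0.0002
grip_force: 10.0
```

The head is at a hard stop with its top at 38.4 mm, which is home. Next I'll press the butt.

jog_arm:
  targets:
    - {"x": 0,"y": 0,"z": -1.8,"ax": 0,"ay": 0,"az": 0,"gripper": 0}
    - {"x": 4,"y": 0,"z": -0.5,"ax": 0,"ay": 0,"az": 0,"gripper": 0}
    - {"x": 4,"y": 0,"z": 0,"ax": 0,"ay": 0,"az": 0,"gripper": 0}
    - {"x": 3.5,"y": 0,"z": 0,"ax": 0,"ay": 0,"az": 0,"gripper": 0}
    - {"x": 0,"y": 0,"z": 0.8,"ax": 0,"ay": 0,"az": 0,"gripper": 0}
    - {"x": 0,"y": 0,"z": 0.8,"ax": 0,"ay": 0,"az": 0,"gripper": 0}
    - {"x": 0,"y": 0,"z": 0.6,"ax": 0,"ay": 0,"az": 0,"gripper": 0}
    - {"x": 0,"y": 0,"z": 0,"ax": 0,"ay": 0,"az": 0,"gripper": 0}

```text
time_s: 30.02
eef_pos: [0.4001, 0.2401, 0.2098]
tcp_rot: [0.001, -0.058, 0.998, 0.0]
ft_force: [-0.4, -0.4, -0.4]
grip_width: 0.0
grip_force: 0.0
```

jog_arm:
  targets:
    - {"x": 0,"y": 0,"z": 0.15,"ax": 0,"ay": 0,"az": 0,"gripper": 0}
    - {"x": 0,"y": 0,"z": 0.1,"ax": 0,"ay": 0,"az": 0,"gripper": 0}
    - {"x": 0,"y": 0,"z": 0,"ax": 0,"ay": 0,"az": 0,"gripper": 0}

```text
time_s: 30.4
eef_pos: [0.3999, 0.2401, 0.2093]
tcp_rot: [0.002, -0.058, 0.998, 0.001]
ft_force: [-6.9, -4.3, 30.5]
grip_width: 0.0001
grip_force: 14.8
```

jog_arm:
  targets:
    - {"x": 0,"y": 0,"z": -2,"ax": 0,"ay": 0,"az": 0,"gripper": 0}
    - {"x": 0,"y": 0,"z": -4,"ax": 0,"ay": 0,"az": 0,"gripper": 0}
    - {"x": 0,"y": -5,"z": -4,"ax": 0,"ay": 0,"az": 0,"gripper": 0}
    - {"x": 0,"y": -6,"z": 0,"ax": 0,"ay": 0,"az": 0,"gripper": 0}
    - {"x": 0,"y": -6,"z": 0,"ax": 0,"ay": 0,"az": 0,"gripper": 0}
    - {"x": 0,"y": -6,"z": 0,"ax": 0,"ay": 0,"az": 0,"gripper": 0}
    - {"x": 0,"y": -6,"z": 0,"ax": 0,"ay": 0,"az": 0,"gripper": 0}
    - {"x": 0,"y": -6,"z": 0,"ax": 0,"ay": 0,"az": 0,"gripper": 0}
    - {"x": 0,"y": 0,"z": 0,"ax": 0,"ay": 0,"az": 0,"gripper": 0}
    - {"x": 0,"y": 0,"z": 0,"ax": 0,"ay": 0,"az": 0,"gripper": 0}

```text
time_s: 31.65
eef_pos: [0.4395, -0.1066, 0.3063]
tcp_rot: [0.001, -0.058, 0.998, 0.001]
ft_force: [0.1, 0.7, -0.3]
grip_width: 0.0001
grip_force: 0.0
```

```bash
python3 - <<'E'
from h import *
D=[];I=[]
for _ in range(8):
    im,d=r.read_camera('top'); I.append(im); D.append(d)
np.savez('pics/top.npz',im=I[0],d=np.median(D,0)); X,_=cloud('top')
q=np.load('pics/ins.npy'); im=np.mean(I,0)
c,s=np.cos(q[2]),np.sin(q[2]); dx=X[...,0]-q[0]; dy=X[...,1]-q[1]; lx=c*dx+s*dy; ly=-s*dx+c*dy
def reg(n,x0,x1,y0,y1):
    m=(lx>x0)&(lx<x1)&(ly>y0)&(ly<y1); print(n,m.sum(),'z',np.median(X[...,2][m]).round(4),'rgb',im[m].mean(0).round())
reg('head',.047,.075,-.045,0); reg('handle mid',-.02,.025,-.03,-.014); reg('butt',-.062,-.04,-.03,-.014)
reg('rim L',-.06,.0,.005,.02); reg('rim R',-.06,0,-.072,-.045); reg('front',.088,.098,-.07,.07); reg('table',-.09,.09,-.12,-.09)
E
```

```text
head 79 z 0.0372 rgb [173. 178. 180.]
handle mid 49 z 0.0358 rgb [172. 147.  99.]
butt 21 z 0.0346 rgb [158. 138.  98.]
rim L 58 z 0.0351 rgb [164. 110.  59.]
rim R 103 z 0.0352 rgb [166. 111.  60.]
front 89 z 0.0355 rgb [164. 111.  62.]
table 339 z -0.0006 rgb [174. 178. 181.]
```

The depth readings agree: the head's top is 2 mm above the insert, and the handle and butt are level with it. Handing in.

```bash
python3 -c "
from h import *
print(r.job_done())"
```

```text
the job is handed in; nothing more can be done
None
```

The mallet is in the T-shaped cutout and released, with head (2 mm above the insert) and handle (level with it) pressed home by contact and depth checks; I handed the job in at about 32 s of the 72 s, and no verdict came back.

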